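# Feed a test panel by hand under a pick-up needle

### The job

Slide the green test panel flat along the bench (it has a black bar handle to grip), without lifting it, until its white ring lies directly under the tip of the fixed pick-up needle, which must not be struck. Then take the blue test probe out of its leaning holder and hold it upright with its sprung tip on the panel's round brass pad, pressing lightly so that the tip is pushed about half way in. Finish while still holding the probe pressed there, with the ring still under the needle, and leave the other things on the bench alone.

Things in the scene. Friction and masses are not known exactly. Their poses are not given: they have to be found in the camera images.
- panel: Loose test panel, about 0.4 kg, 160 (x) x 96 (y) x 8 mm: green board on an aluminium carrier, flat on the bench. Origin at the centre of its underside, z up. A black bar handle stands at its -x end; white ring and brass pad are marked on its top. A black chip, 3 mm high, is at (48, -24) mm. Starts left or right of the stand, handle end towards the robot within 30 degrees.
- bar (a point): Centre of the top of the panel's bar handle, at (-55, 0, 42) mm in the panel frame. The bar is 40 mm long along panel x, 16 mm thick across panel y (grip it across y, from above) and rises from 11 to 42 mm above the bench, on a foot 44x22 mm that rises to 11 mm.
- ring (a point): Centre of the flat white ring (inner diameter 12 mm, outer 17 mm) on the panel's top, at (55, 20, 8) mm in the panel frame.
- pad (a point): Centre of the flat round brass pad (diameter 12 mm) on the panel's top, at (0, -25, 8) mm in the panel frame.
- stand: Fixed stand of the pick-up needle: black post holder (32x47x86 mm) with a steel post to 135 mm, at the back of the bench. Origin at the centre of its foot. At height 118 mm a 10 mm thick arm runs 95 mm along the stand's -x (roughly towards the robot) to the light metal upright pick-up, 18 mm thick from 66 to 132 mm height, tapering below to the needle. Do not hit it.
- needle_tip (a point): Tip of the pick-up needle, pointing down, 16 mm above the bench and so 8 mm above the panel's top; it touches nothing. Fixed to the stand at (-95, 0, 16) mm in the stand frame.
- holder: Fixed probe holder: dark foot 90x70x12 mm with a grey socket block 36x36x50 mm on it, leaning 20 degrees towards the holder's own -x (roughly towards the robot). Origin at the centre of the underside of the foot. The socket's hole (19 mm) is open at the top; the probe is drawn out along its leaning axis, at least 40 mm.
- probe: Loose blue test probe, 0.1 kg, 142 mm long. Origin at the fully extended tip, z along the probe to the handle's end. Brass tip 0 to 12 mm, nose (16 mm diameter) to 40, black collar (29 mm) to 46, square blue handle 18x18 mm to 137, cap to 142. x and y are square to the handle's sides. Starts with its collar on the socket block, leaning 20 degrees to the holder's -x, y along the holder's y.
- probe_grip (a point): Point on the axis of the probe's blue handle, 100 mm from the extended tip along the probe's z: a good place to grip, across the probe's y.
- probe_tip (a point): End of the sprung brass tip (4.8 mm ball); it moves up with the tip when that is pushed in.
- plunger (a joint): How far the probe's sprung tip is pushed in, m: 0 fully out, 0.012 fully in (then the steel nose touches the panel). The spring pushes with 0.8 N at 0 plus 0.4 N per mm, so 3.2 N half way (0.006).
- stepper: Bystander, leave alone: black spare stepper motor, 42x72x50 mm, back of the bench. Origin at the centre of its underside.
- dropper: Bystander, leave alone: amber dropper bottle with a black cap, 30x29x88 mm, back right. Origin at the centre of its underside.
- tin: Bystander, leave alone: small red tin, 50x70x28 mm, back of the bench. Origin at the centre of its underside.
- beamblock: Bystander, leave alone: black finned beam block, 26x50x58 mm, back left. Origin at the centre of its underside.
- calip: Bystander, leave alone: caliper lying flat, 63x200x12 mm, right side. Origin at the centre of its underside.
- lenscase: Bystander, leave alone: round white lens case, 57 mm across, 20 mm high, left side. Origin at the centre of its underside.
Things that resemble listed ones, but are neither listed nor needed, are in the scene too. What is shaped like the holder but purple is not meant.

How it is judged:
On the way:
1. the panel lies flat with its white ring under the needle tip (horizontal distance between ring and needle_tip below 0.006 m and height (world z) of panel below 0.004 m and angle between panel's own z axis and vertical below 0.05 rad and linear speed of panel below 0.02 m/s), for 0.3 s.
At the end, for the whole second after the job is handed in: Panel flat, centre of its ring within 6 mm of the needle tip seen from above; probe held by the fingers, clear of the holder, at rest, upright within 8 degrees, its tip within 6 mm of the pad's centre, pushed in 2.5 to 9.5 mm and pressing the panel with 0.8 to 7 N (horizontal distance between ring and needle_tip below 0.006 m and height (world z) of panel below 0.004 m and angle between panel's own z axis and vertical below 0.05 rad and horizontal distance between probe_tip and pad below 0.006 m and angle between probe's own z axis and vertical below 0.14 rad and value of joint plunger between 0.0025 and 0.0095 m and contact force between probe and panel between 0.8 and 7 N and contact force between probe and the fingers above 1 N and contact force between probe and holder below 0.2 N and linear speed of probe below 0.02 m/s); the arm keeps its last pose, push and grip.
It fails at once if the panel is lifted off the bench or tipped up (more than 10 mm or 9 degrees) (height (world z) of panel above 0.01 m or angle between panel's own z axis and vertical above 0.16 rad).
It fails at once if the needle or its stand is struck (more than 3 N) (contact force between stand and anything else above 3 N).
It fails at once if the probe is rammed into the panel (more than 15 N) (contact force between probe and panel above 15 N).
It fails at once if a bystander is moved by more than 20 mm (distance of any of stepper, dropper, tin, beamblock, calip, lenscase from where it was at the start of the episode above 0.02 m).
It also fails if it takes over 62 s, if anything falls off the work surface, if the arm or the gripper's body presses on something with over 40 N, if the wrist force passes 120 N, or if a joint passes its speed limit or range.

### The arm

A 6-joint arm with a two-finger parallel gripper is mounted at the origin on a cart in front of the work surface, level with it; the furniture and walls round the work are solid. World frame = base frame: x ahead of the robot, y to its left, z up, the work surface at z = 0. Lengths are in m, angles in rad, forces in N, time in s.
With the tool pointing down it reaches from about 0.325 to 0.875 m from the base axis. Payload 4.4 kg.
Tool frame: the origin (TCP) lies between the finger pads; the fingertips stand 14 mm ahead of it and the grasp point (between the pads) lies 5 mm behind it; z points along the fingers, y is the direction in which the jaws open and shut (so a half turn about z gives the same grasp; the last joint's range is limited). The gripper opens to 85 mm and grips with 20 to 120 N. Pads are 22 mm wide; open, the fingers measure 114 mm over their backs; the gripper's body (76 mm by 85 mm) begins 54 mm behind the grasp point. The pads swing forward as they close: fully open they stand 13 mm farther back than shut.
Start: joints at [1.171, 0.207, 1.542, -0, 1.393, -0.15], TCP at [0.142, 0.557, 0.245] pointing down, gripper open.
Joint ranges: [-2.73, 2.73], [-0.86, 2.22], [0.23, 2.46], [-1.11, 4.25], [0.08, 2.63], [-2.82, 2.82]. Speed limits (rad/s): [2.79, 2.79, 3.14, 3.14, 3.14, 3.14].

### API

Orientations are given as a unit quaternion [x, y, z, w].
In Python, from station import sensors, viewer, workorder gives the robot as it stands.
- The arm moves only by the tool play_rows, never from a script. Its argument "series" is a list that holds one entry, the list of rows, each a list of 5 numbers: the opening, from 0 (shut) to 1 (fully open), then the shift along the tool's x, y, z in mm, then the turn about the tool's z in rad. In form: [[[gripper, tx, ty, tz, turn], ...]]. A call has 1 to 12 rows; each row is the pose to reach, as a shift and turn from the pose commanded when the call began, along the tool's axes at that moment; what a row does not reach only later rows make up. A row lasts 1/12 s, in which the tool goes at most 41.7 mm and 7.16 degrees, less where a joint would pass 70% of its speed; a pose out of reach is approached as far as the arm can. A call with a gripper value outside its range is refused whole. The fingers move at their own pace and stop on an object; "squeeze" is the grip in N (left out, the last holds). Time passes only in rows, so rows that repeat a pose let the fingers close. It gives the time, the measured TCP pose, the force and the opening at its end, in the units of the state.
- sensors.get_state(): the state, without advancing time (a new reading comes with each control period).
- viewer.get_image(name): name is "scene" or "top" or "wrist"; returns a dict with "image" (400x640x3 uint8, red, green, blue), "depth" (400x640 float32, m along the optical axis (not along the pixel's ray), 0 where there is no reading), "vertical_fov" (degrees; the focal length in pixels is half the picture's height over the tangent of half this angle, whatever the lens; pixels are square), "cx", "cy" (the principal point, pixels), "k1" (the pictures are not rectified: a ray, as slopes to the right and down, at radius r is drawn at 1 + k1 r^2 times it, then the intrinsics apply), "R" (3x3) and "t" (3): a world point X has camera coordinates R X + t; the wrist camera has in their place "tool_from_camera" (4x4, takes a point from camera to tool coordinates, whose origin is the TCP and whose axes are the flange's). Camera axes: x right, y down, z forward; pixel columns grow to the right and rows downward; lengths in m; the calibration is good to about 2 mm. A picture is of the moment at which its call begins: read the wrist's pose just before it.
- workorder.finish_job(): hands the job in, once; it reports no verdict.
The state is a dict: "time": time; "joint_positions": joint angles; "joint_vel": joint speeds; "joint_torque": joint torques, N m; "eef_pos": TCP position; "ee_rot": TCP orientation; "wrist_force": force on the tool from outside, world axes, zero at the start; "ft_torque": the same for the moment, N m; "gripper_width": opening from 0.0 (shut) to 1.0 (fully open).
Only numpy, scipy, OpenCV 4.12 (cv2) and the standard library are available. Lean on these libraries where they do the work, as an engineer would, in place of code of your own. Each camera call takes 0.05 s, during which the arm holds its last target.

## Working session

There is one attempt and no reset: what is moved stays moved. The work goes in short steps, Python scripts to look and compute and a tool call to move; the robot and the scene stay as the last step left them, time stands still between calls to the robot, and variables do not carry over. Pictures are saved under pics/ and viewed, and the job is handed in when it is done.

Besides the shell and the picture viewer there is one more tool, called after "Request:" as a command line: name --argument value ..., lists and objects as JSON in quotes. play_rows: Moves the arm, as the interface text tells. Its arguments: {"type":"object","properties":{"series":{"type":"array"},"squeeze":{"type":"number"}},"required":["series"]}

```bash
ls; mkdir -p pics
python3 - <<'E'
from station import sensors, viewer
import cv2,pickle
s=sensors.get_state();print(s)
for n in("scene","top","wrist"):
    d=viewer.get_image(n);pickle.dump(d,open(f"{n}0.pkl","wb"))
    cv2.imwrite(f"pics/{n}0.png",d["image"][:,:,::-1])
    print(n,{k:v for k,v in d.items() if k not in("image","depth")})
E
```

```text
pics
{'time': 0.0, 'joint_positions': array([ 1.17049319e+00,  2.07425034e-01,  1.54297075e+00,  2.82256038e-05,
        1.39348686e+00, -1.50517680e-01]), 'joint_vel': array([ 1.31147457e-03,  7.16069414e-05, -7.21117901e-05,  2.45760803e-03,
       -1.42797445e-03,  4.09754383e-04]), 'joint_torque': array([-4.77772901e-04, -3.83014262e+01, -2.91603577e+01, -4.04426883e-04,
        1.02915461e-02,  2.22236412e-05]), 'eef_pos': array([0.141864  , 0.55647526, 0.24411489]), 'ee_rot': array([ 1.24570704e-01,  9.92210073e-01, -1.09806912e-03, -3.24737864e-04]), 'wrist_force': array([-0.77015208,  0.26037779, -1.47565572]), 'ft_torque': array([ 0.01241504, -0.03605582,  0.0339326 ]), 'gripper_width': 1.0005774863244012}
scene {'vertical_fov': 45.860956283661295, 'cx': 313.5631336734082, 'cy': 197.70962875111937, 'k1': 0.005154017779906407, 'R': array([[-0.78971326, -0.61344303,  0.00637344],
       [-0.45323811,  0.57640976, -0.67994632],
       [ 0.41343462, -0.53985131, -0.73323419]]), 't': array([0.37061145, 0.39071689, 1.70495512])}
top {'vertical_fov': 55.40733430596161, 'cx': 325.9781119502026, 'cy': 205.31783885608095, 'k1': -0.0826255900292255, 'R': array([[-0.01438956, -0.99981081, -0.01308734],
       [-0.99319846,  0.01580439, -0.11535615],
       [ 0.11554116,  0.0113384 , -0.99323798]]), 't': array([-0.10070208,  0.57349797,  1.55123511])}
wrist {'vertical_fov': 70.9991786969926, 'cx': 320.9160816948575, 'cy': 201.93304580781336, 'k1': -0.043211725213863544, 'tool_from_camera': array([[ 4.48740066e-04, -9.54459949e-01, -2.98338742e-01,
         7.65471013e-02],
       [ 9.99999847e-01,  5.24639938e-04, -1.74324696e-04,
         9.41440052e-04],
       [ 3.22906359e-04, -2.98338618e-01,  9.54460038e-01,
        -1.29546782e-01],
       [ 0.00000000e+00,  0.00000000e+00,  0.00000000e+00,
         1.00000000e+00]])}
```

View pics/scene0.png

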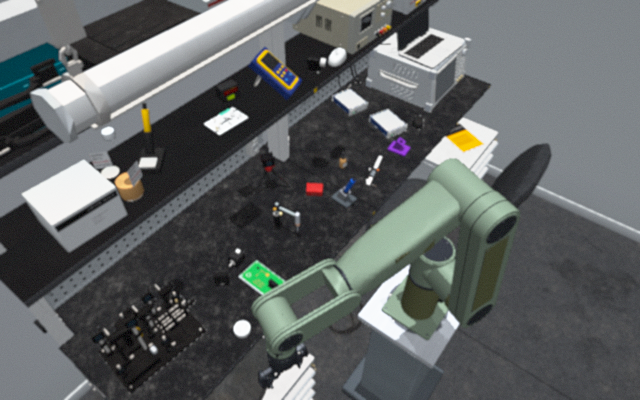

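View pics/top0.png

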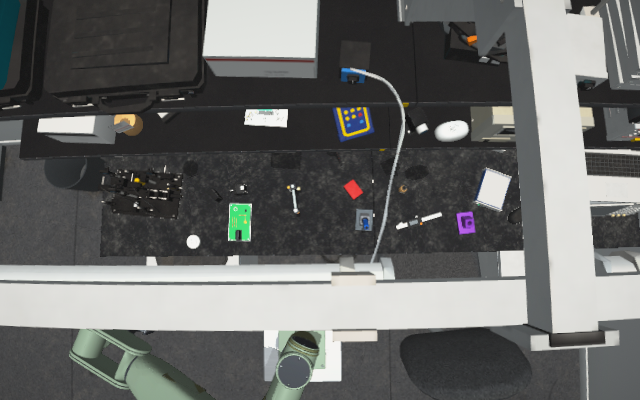

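View pics/wrist0.png

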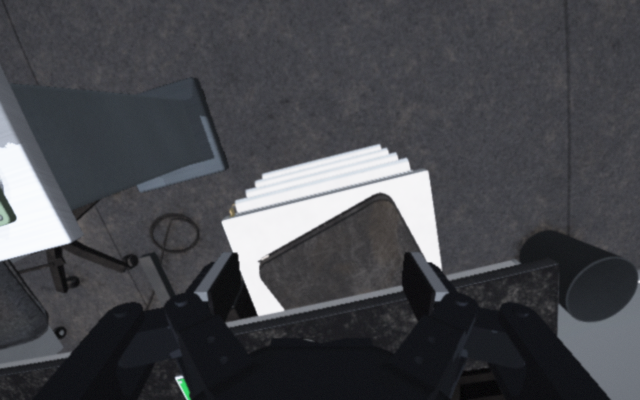

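```bash
cat > h.py <<'E'
import numpy as np,cv2,pickle
from scipy.spatial.transform import Rotation as Ro
def K(d):
    f=200/np.tan(np.radians(d["vertical_fov"])/2); return np.array([[f,0,d["cx"]],[0,f,d["cy"]],[0,0,1.]]),np.array([d["k1"],0,0,0.])
def ext(d):
    if "R" in d: return d["R"],d["t"]
    T=np.eye(4);T[:3,:3]=Ro.from_quat(d["q"]).as_matrix();T[:3,3]=d["p"]
    M=np.linalg.inv(T@d["tool_from_camera"]);return M[:3,:3],M[:3,3]
def ray(d,uv):
    k,c=K(d);p=cv2.undistortPoints(np.array(uv,float).reshape(-1,1,2),k,c).reshape(-1,2)
    R,t=ext(d);v=np.c_[p,np.ones(len(p))]@R;return -R.T@t,v
def atz(d,uv,z):
    o,v=ray(d,uv);return o+v*((z-o[2])/v[:,2])[:,None]
def proj(d,X):
    k,c=K(d);R,t=ext(d);return cv2.projectPoints(np.array(X,float).reshape(-1,1,3),cv2.Rodrigues(R)[0],t,k,c)[0].reshape(-1,2)
def depthpt(d,uv):
    o,v=ray(d,uv);return np.array([o+vv*float(d["depth"][int(round(y)),int(round(x))]) for vv,(x,y) in zip(v,uv)])
def tri(ds,uvs):
    A=np.zeros((3,3));b=np.zeros(3)
    for d,uv in zip(ds,uvs):
        o,v=ray(d,[uv]);v=v[0]/np.linalg.norm(v[0]);P=np.eye(3)-np.outer(v,v);A+=P;b+=P@o
    return np.linalg.solve(A,b)
def shoot(n,name):
    from station import sensors,viewer
    s=sensors.get_state();d=viewer.get_image(n);d["p"]=s["eef_pos"];d["q"]=s["ee_rot"]
    pickle.dump(d,open(f"{name}.pkl","wb"));cv2.imwrite(f"pics/{name}.png",d["image"][:,:,::-1]);return d,s
def ld(n): return pickle.load(open(n+".pkl","rb"))
def crop(d,name,x0,y0,x1,y1,s):
    im=d["image"][y0:y1,x0:x1,::-1];cv2.imwrite(f"pics/{name}.png",cv2.resize(im,None,fx=s,fy=s,interpolation=cv2.INTER_CUBIC))
def mv(s,X):  # world target -> shift in tool axes mm
    return Ro.from_quat(s["ee_rot"]).inv().apply(np.array(X)-s["eef_pos"])*1000
E
python3 - <<'E'
from h import *
d=ld("top0");crop(d,"topc",180,150,480,260,2.6)
for n,uv in dict(panelc=(240,222),needlehead=(296,212),standpost=(294,188),holder=(365,219),tin=(353,189)).items(): print(n,depthpt(d,[uv]),atz(d,[uv],0))
E
```

```text
panelc [[0.50911692 0.25469497 0.01272357]] [[0.51007706 0.25774658 0.        ]]
needlehead [[0.53651349 0.00703866 0.12689872]] [[0.54918004 0.01857045 0.        ]]
standpost [[0.63126186 0.01426881 0.12871471]] [[0.65238315 0.02661015 0.        ]]
holder [[ 0.50914731 -0.2663966   0.07306126]] [[ 0.51487917 -0.27302619  0.        ]]
tin [[ 0.63834652 -0.22309539  0.03492754]] [[ 0.64389323 -0.22522486  0.        ]]
```

View pics/topc.png

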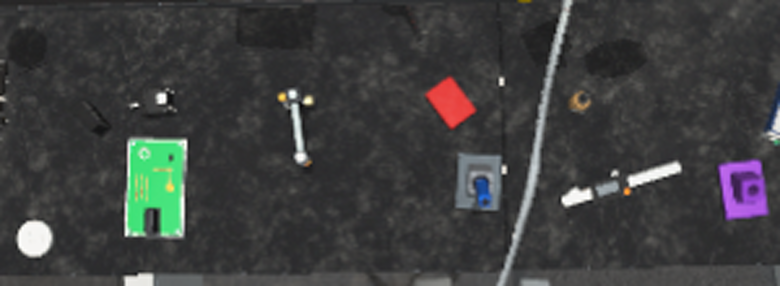

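Request:
play_rows --series '[[[1, -498, -302, -55, -0.25], [1, -498, -302, -55, -0.25], [1, -498, -302, -55, -0.25], [1, -498, -302, -55, -0.25], [1, -498, -302, -55, -0.25], [1, -498, -302, -55, -0.25], [1, -498, -302, -55, -0.25], [1, -498, -302, -55, -0.25], [1, -498, -302, -55, -0.25], [1, -498, -302, -55, -0.25], [1, -498, -302, -55, -0.25], [1, -498, -302, -55, -0.25]]]'

```text
time: 1.15
eef_pos: [0.4878, 0.204, 0.2918]
ee_rot: [-0.0, 1.0, 0.0, -0.0]
wrist_force: [0.7, 1.4, -0.2]
gripper_width: 0.998
```

Request:
play_rows --series '[[[1, -40, -60, 0, 0], [1, -62, -64, -8, 0], [1, -62, -64, -8, 0], [1, -62, -64, -8, 0], [1, -62, -64, -8, 0]]]'

```text
time: 1.57
eef_pos: [0.5486, 0.1418, 0.2992]
ee_rot: [0.0, 1.0, 0.0, -0.001]
wrist_force: [0.5, 0.2, 0.4]
gripper_width: 1.002
```

Run:
```python
from h import *
d,s=shoot("wrist","w1");print(s["eef_pos"],s["ee_rot"],s["joint_vel"].max())
```

```text
[0.5485764  0.14178817 0.29917141] [ 4.12705274e-04  9.99999514e-01  2.87584682e-04 -8.48462415e-04] 0.0345565176647178
```

View pics/w1.png

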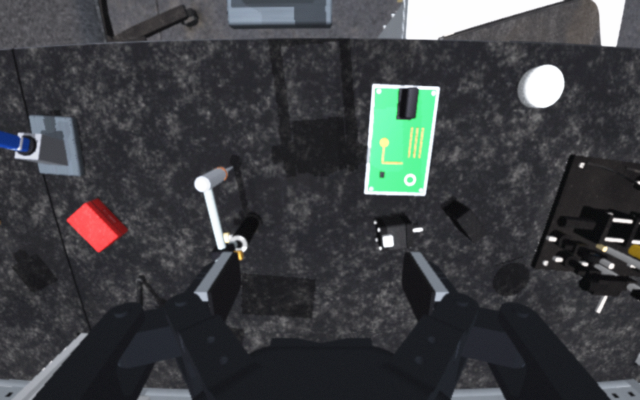

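Run:
```python
from h import *
d=ld("w1");crop(d,"w1a",350,70,450,210,4.2);crop(d,"w1b",180,140,260,270,4.5)
```

```text
(no output)
```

View pics/w1a.png

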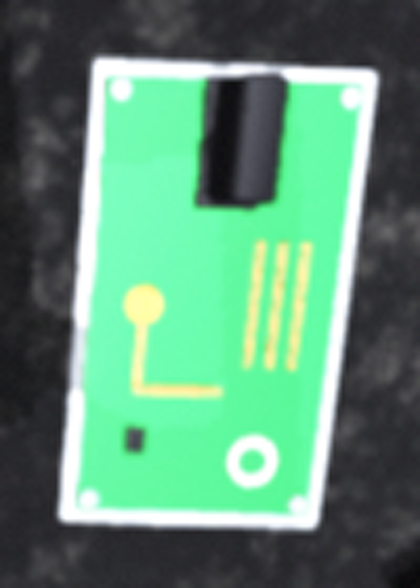

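View pics/w1b.png

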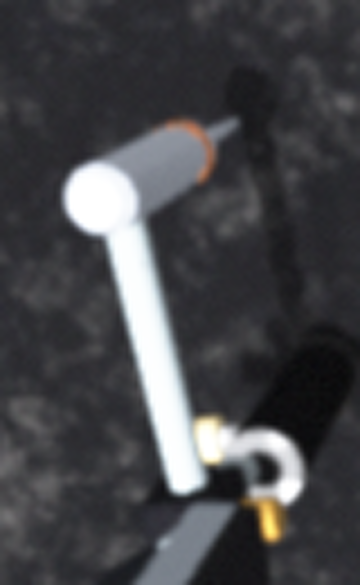

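Run:
```python
from h import *
d=ld("w1");c=lambda x,y:(350+x/4.2,70+y/4.2)
ring=atz(d,[c(251,462)],.008)[0];pad=atz(d,[c(144,305)],.008)[0]
P=atz(d,[c(95,58),c(378,68),c(320,525),c(60,520)],.008)
print("ring",ring,"pad",pad);print(P, P.mean(0),[np.linalg.norm(P[i]-P[i-1]) for i in range(4)])
a=np.arctan2(*( (P[2]+P[3]-P[0]-P[1])[[1,0]]));print("yaw",a)
v=(ring-pad)[:2];print("yaw2",np.arctan2(v[1],v[0])-np.arctan2(45,55),np.linalg.norm(v),np.hypot(45,55))
# global fit
L=np.array([[55,20],[0,-25],[-80,-48],[-80,48],[80,48],[80,-48]])/1000.
W=np.array([ring,pad,P[0],P[1],P[2],P[3]])[:,:2]
lc=L.mean(0);wc=W.mean(0);H=((L-lc)[:,0]+1j*(L-lc)[:,1]).conj()@((W-wc)[:,0]+1j*(W-wc)[:,1])
th=np.angle(H);R=np.array([[np.cos(th),-np.sin(th)],[np.sin(th),np.cos(th)]]);t=wc-R@lc
print("th",th,t,"res mm",((L@R.T+t-W)*1000).round(1).tolist());print("bar",R@[-.055,0]+t)
print("barproj",proj(d,[list(R@[-.055,0]+t)+[.042]]))
print("tip",atz(d,[(232.9,166.9)],.016),"top",atz(d,[(202.2,184.4)],.132),depthpt(d,[(202,184)]))
```

```text
ring [0.56786813 0.27977259 0.008     ] pad [0.51129296 0.23666928 0.008     ]
[[0.42990797 0.21532972 0.008     ]
 [0.43206726 0.31110447 0.008     ]
 [0.59188792 0.30803174 0.008     ]
 [0.58997635 0.21044222 0.008     ]] [0.51095987 0.26122704 0.008     ] [np.float64(0.16014297834628755), np.float64(0.09579908894936451), np.float64(0.15985019596811542), np.float64(0.0976082429405108)]
yaw -0.02487922610469369
yaw2 -0.03467036617496422 0.07112415536692233 71.06335201775947
th -0.02429832116065904 [0.51135638 0.26128081] res mm [[-1.0, 0.2], [-0.5, -0.4], [0.3, -0.1], [0.5, 0.1], [0.6, -0.7], [0.2, 0.9]]
bar [0.45637262 0.26261708]
barproj [[412.06388684 102.8415572 ]]
tip [[0.54596695 0.01157625 0.016     ]] top [[0.54452005 0.01269893 0.132     ]] [[0.54372781 0.01315384 0.13341592]]
```

Request:
play_rows --series '[[[1, 30, 40, 0, 0.024], [1, 60, 80, 0, 0.024], [1, 92, 121, 30, 0.024], [1, 92, 121, 70, 0.024], [1, 92, 121, 110, 0.024], [1, 92, 121, 150, 0.024], [1, 92, 121, 190, 0.024], [1, 92, 121, 225, 0.024], [1, 92, 121, 250, 0.024], [1, 92, 121, 268, 0.024], [1, 92, 121, 268, 0.024], [1, 92, 121, 268, 0.024]]]'

```text
time: 2.62
eef_pos: [0.4546, 0.2635, 0.031]
ee_rot: [0.011, 1.0, -0.0, -0.002]
wrist_force: [0.7, 0.1, -0.0]
gripper_width: 1.0
```

Run:
```python
from h import *
d,s=shoot("wrist","w2");print(s["eef_pos"],s["ee_rot"],s["wrist_force"])
```

```text
[0.45461585 0.26346178 0.03103486] [ 1.07484530e-02  9.99940960e-01 -4.89877273e-04 -1.51908000e-03] [ 0.7277883   0.09721094 -0.04868122]
```

View pics/w2.png

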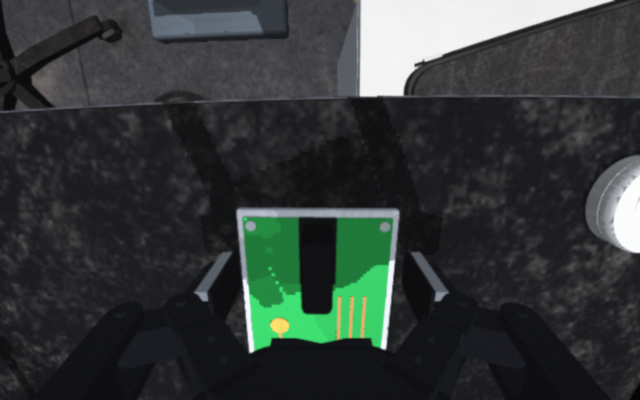

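Request:
play_rows --series '[[[0, 0, 0, 0, 0], [0, 0, 0, 0, 0], [0, 0, 0, 0, 0], [0, 0, 0, 0, 0], [0, 0, 0, 0, 0], [0, 0, 0, 0, 0], [0, 0, 0, 0, 0], [0, 0, 0, 0, 0]]]' --squeeze 40

```text
time: 3.33
eef_pos: [0.4574, 0.2626, 0.0325]
ee_rot: [0.012, 1.0, -0.0, 0.0]
wrist_force: [-2.1, -2.1, 5.3]
gripper_width: 0.177
```

Run:
```python
from h import *
d,s=shoot("wrist","w3");print(s["eef_pos"],s["ee_rot"],s["wrist_force"],s["gripper_width"])
crop(d,"w3c",200,190,440,360,3)
```

```text
[0.45742362 0.26258979 0.03246638] [ 1.17548928e-02  9.99930816e-01 -1.87513868e-04  3.88553779e-04] [-2.05294258 -2.09925316  5.28387888] 0.1766010221169046
```

View pics/w3c.png

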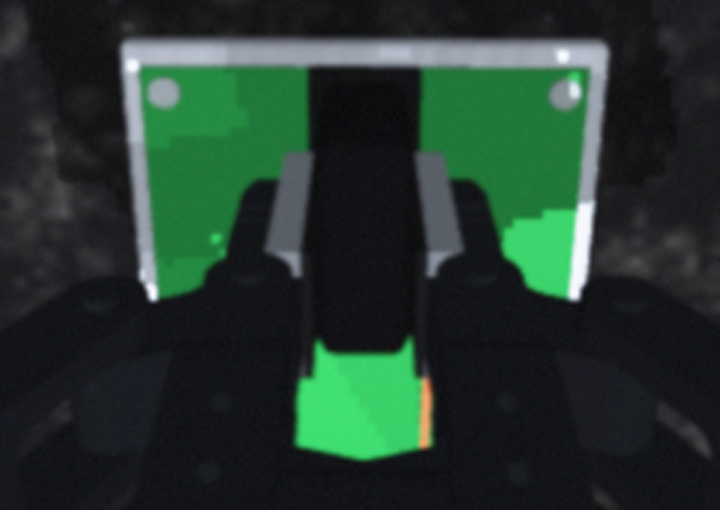

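Request:
play_rows --series '[[[0, 1, -8, 0, 0], [0, 2, -26, 0, 0], [0, 3, -50, 0, 0], [0, 4, -75, 0, 0], [0, 6, -100, 0, 0], [0, 7, -125, 0, 0], [0, 9, -150, 0, 0], [0, 10, -175, 0, 0], [0, 12, -198, 0, 0], [0, 14, -218, 0, 0], [0, 15, -230, 0, 0], [0, 15, -230, 0, 0]]]'

```text
time: 4.38
eef_pos: [0.4369, 0.0306, 0.0324]
ee_rot: [0.013, 1.0, -0.001, 0.001]
wrist_force: [-1.4, -6.0, 5.2]
gripper_width: 0.176
```

Run:
```python
from h import *
d,s=shoot("wrist","w4");print(s["eef_pos"],s["ee_rot"],s["wrist_force"],s["gripper_width"])
d,s=shoot("top","t4");crop(d,"t4c",240,150,400,260,4.8)
```

```text
[0.43691413 0.03064878 0.03244087] [ 1.28493861e-02  9.99916771e-01 -9.49790026e-04  6.65347677e-04] [-1.35216266 -5.99849803  5.16084509] 0.1755773617069642
```

View pics/w4.png

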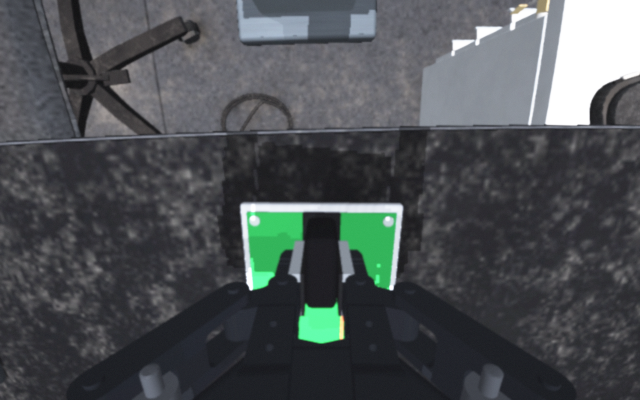

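View pics/t4c.png

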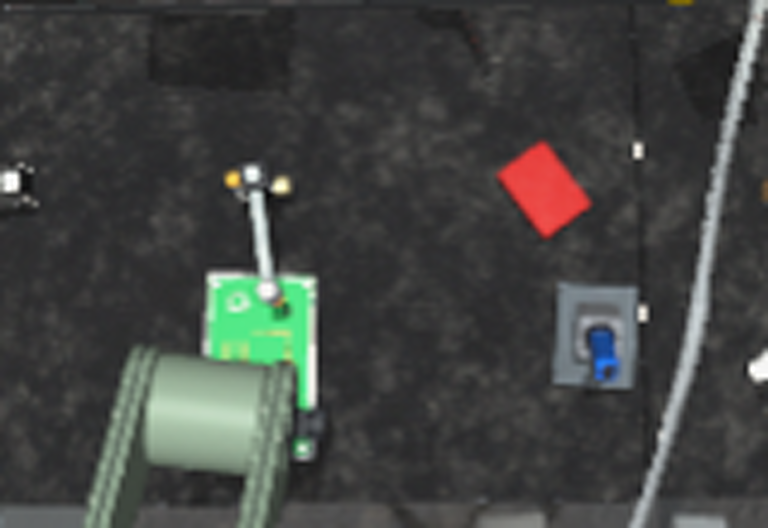

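Request:
play_rows --series '[[[0, 0, -12, 0, 0], [0, 0, -25, 0, 0], [0, 0, -33, 0, 0], [0, 0, -36, 0, 0], [0, 0, -36, 0, 0], [0, 0, -36, 0, 0], [0, 0, -36, 0, 0]]]'

```text
time: 5.07
eef_pos: [0.4363, -0.0031, 0.0325]
ee_rot: [0.012, 1.0, -0.0, 0.001]
wrist_force: [-0.9, 0.1, 5.6]
gripper_width: 0.181
```

Run:
```python
from h import *
d,s=shoot("top","t5");print(s["eef_pos"],s["ee_rot"],s["wrist_force"],s["gripper_width"])
crop(d,"t5c",270,195,320,245,10)
d,s=shoot("scene","s5");crop(d,"s5c",230,180,350,270,6)
```

```text
[ 0.43632918 -0.00308085  0.03245188] [ 1.19437443e-02  9.99928281e-01 -1.29169280e-04  8.73064301e-04] [-0.85233977  0.0855033   5.59714134] 0.18124165436356685
```

View pics/t5c.png

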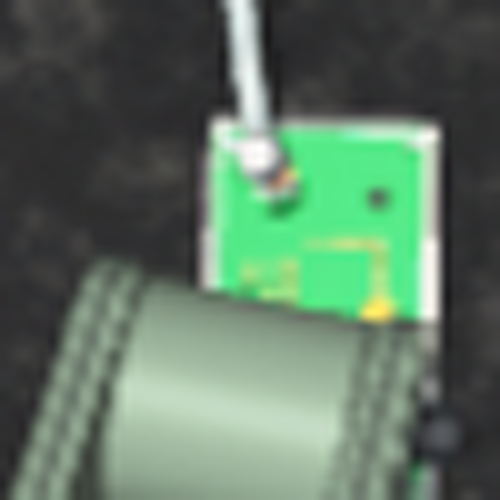

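View pics/s5c.png

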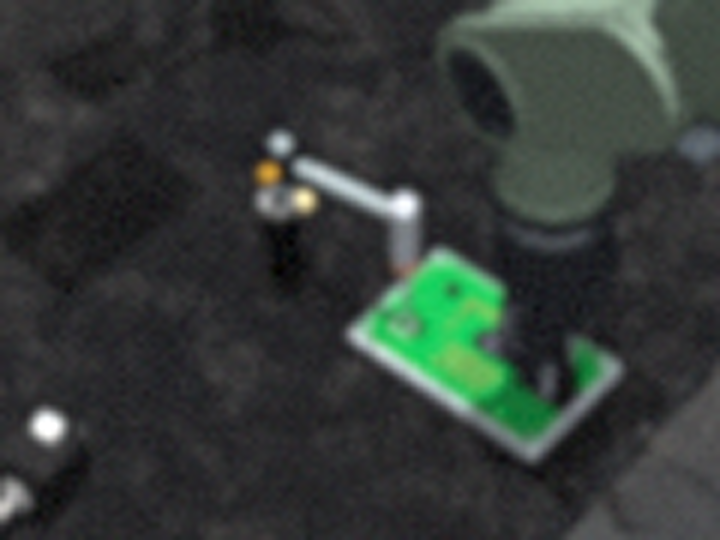

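Request:
play_rows --series '[[[0, 0, -2, 0, 0], [0, 0, -2.5, 0, 0], [0, 0, -2.5, 0, 0], [0, 0, -2.5, 0, 0]]]'

```text
time: 5.5
eef_pos: [0.4362, -0.0045, 0.0324]
ee_rot: [0.012, 1.0, 0.001, 0.001]
wrist_force: [1.3, 5.9, 6.9]
gripper_width: 0.176
```

Request:
play_rows --series '[[[0.5, 0, 0, 0, 0], [0.5, 0, 0, 0, 0], [0.5, 0, 0, 0, 0], [0.5, 0, 0, 0, 0], [0.6, 0, 0, -20, 0], [0.8, 0, 0, -60, 0], [1, 0, 0, -100, 0], [1, 0, 0, -140, 0], [1, -10, 0, -180, 0], [1, -40, 0, -215, 0], [1, -60, 0, -235, 0], [1, -60, 0, -235, 0]]]'

```text
time: 6.5
eef_pos: [0.5021, -0.0079, 0.2737]
ee_rot: [0.012, 1.0, -0.001, 0.008]
wrist_force: [0.6, -0.4, 0.7]
gripper_width: 0.994
```

Run:
```python
from h import *
d,s=shoot("wrist","w6");print(s["eef_pos"],s["ee_rot"],s["joint_vel"].max())
crop(d,"w6c",220,60,420,300,2.5)
```

```text
[ 0.50210325 -0.00789413  0.27370737] [ 0.01200638  0.99989817 -0.00128865  0.00760503] 0.13946316796791475
```

View pics/w6.png

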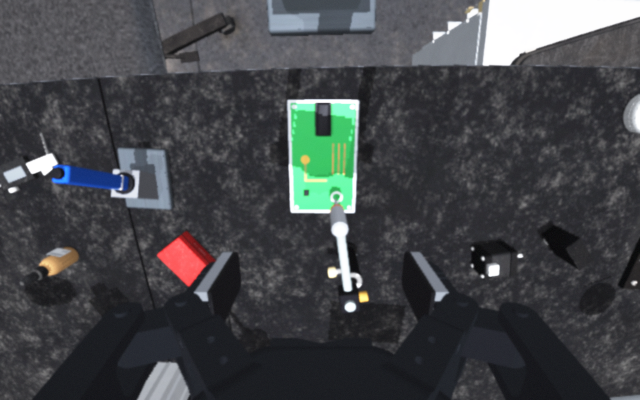

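View pics/w6c.png

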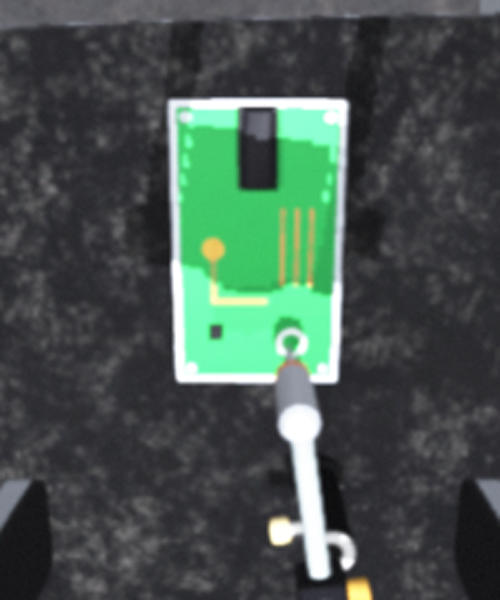

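Run:
```python
from h import *
for i in range(4): d,s=shoot("wrist","w7")
print(s["time"],s["eef_pos"],s["ee_rot"],s["joint_vel"].max())
crop(d,"w7c",275,90,375,240,4);crop(d,"w7r",300,170,370,240,8.5);crop(d,"w7h",20,120,200,230,4.4)
```

```text
6.7 [ 0.4937759  -0.00653056  0.26473175] [ 1.19624286e-02  9.99926050e-01  2.96782312e-04 -2.16949136e-03] 0.021914609038013597
```

View pics/w7c.png

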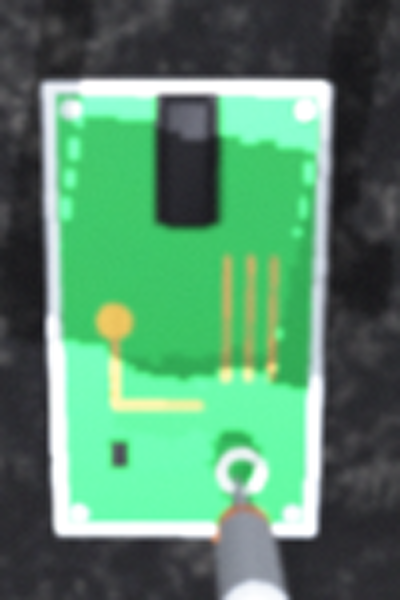

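View pics/w7r.png

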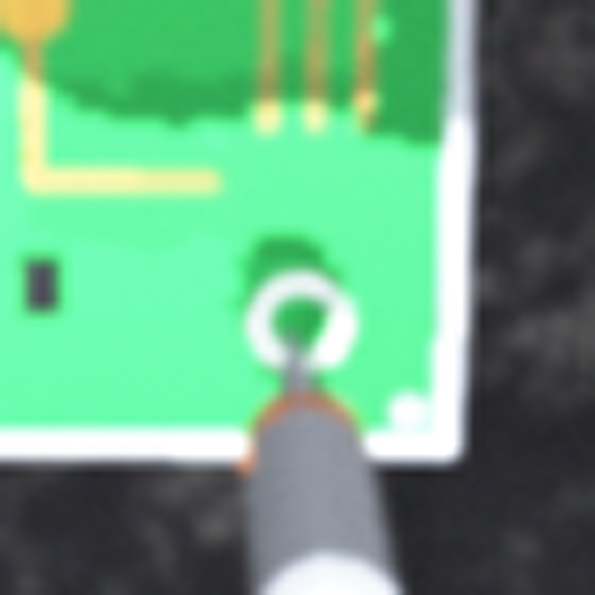

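View pics/w7h.png

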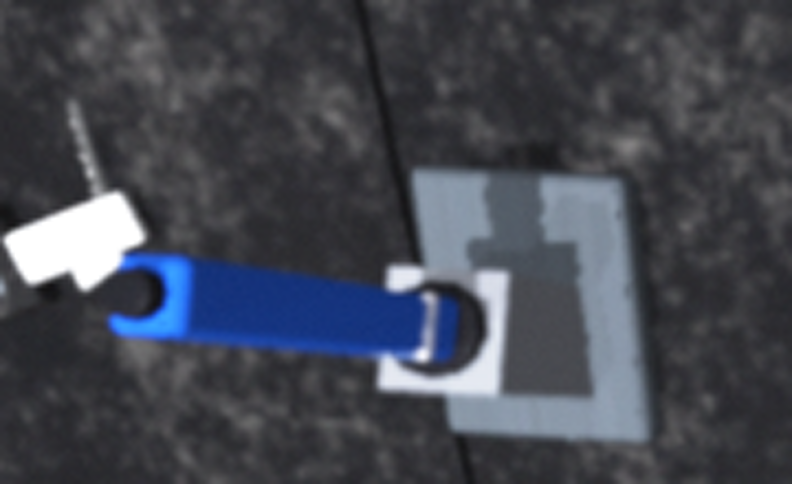

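Run:
```python
from h import *
d=ld("w7");c=lambda x,y:(275+x/4,90+y/4)
ring=atz(d,[(335.4,207.9)],.008)[0];pad=atz(d,[c(114,322)],.008)[0]
print(ring,pad,np.linalg.norm(ring-pad))
P=atz(d,[c(43,82),c(331,82),c(316,535),c(57,535)],.008);print(P)
L=np.array([[55,20],[0,-25],[-80,-48],[-80,48],[80,48],[80,-48]])/1000.
W=np.array([ring,pad,*P])[:,:2]
lc=L.mean(0);wc=W.mean(0);H=((L-lc)[:,0]+1j*(L-lc)[:,1]).conj()@((W-wc)[:,0]+1j*(W-wc)[:,1])
th=np.angle(H);R=np.array([[np.cos(th),-np.sin(th)],[np.sin(th),np.cos(th)]]);t=wc-R@lc
print("th",th,t,"res mm",((L@R.T+t-W)*1000).round(1).tolist());print("ring",R@[.055,.02]+t,"pad",R@[0,-.025]+t,"bar",R@[-.055,0]+t)
q=proj(d,[[.5455,.012,.016]])[0];print("pred needle px",q,"in r crop",(q-[300,170])*8.5)
print("tip from crop r(295,335):",atz(d,[(300+295/8.5,170+335/8.5)],.016))
print("pickup top",proj(d,[[.5455,.012,.132]]))
im=d["image"][190:240,315:355,::-1];im=cv2.convertScaleAbs(im,alpha=1.0);cv2.imwrite("pics/w7z.png",cv2.resize(im,None,fx=12,fy=12,interpolation=cv2.INTER_NEAREST))
```

```text
[0.54654743 0.01429954 0.008     ] [ 0.49053703 -0.02973613  0.008     ] 0.07124818609692758
[[ 0.40990533 -0.0498739   0.008     ]
 [ 0.41212409  0.04495805  0.008     ]
 [ 0.57189748  0.04161843  0.008     ]
 [ 0.56964289 -0.05413709  0.008     ]]
th -0.0235998617225017 [ 0.49096459 -0.0044291 ] res mm [[-0.1, -0.0], [-0.2, 0.3], [-0.1, -0.7], [-0.0, 0.5], [0.2, 0.1], [0.2, -0.2]]
ring [0.54642123 0.01426746] pad [ 0.49037465 -0.02942214] bar [ 0.43597991 -0.00313123]
pred needle px [334.05715878 209.00448245] in r crop [289.48584962 331.53810085]
tip from crop r(295,335): [[0.54613373 0.01291826 0.016     ]]
pickup top [[339.10332717 244.84731038]]
```

View pics/w7z.png

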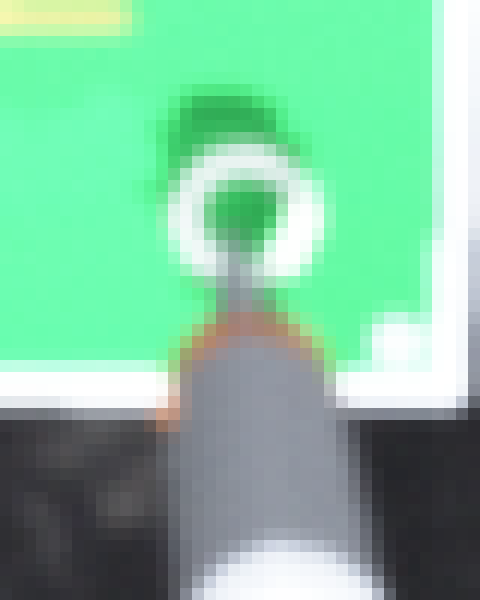

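Request:
play_rows --series '[[[1, -10, -30, -10, 0], [1, -20, -70, -30, 0], [1, -36, -110, -45, 0], [1, -36, -150, -45, 0], [1, -36, -190, -45, 0], [1, -36, -230, -45, 0], [1, -36, -250, -45, 0], [1, -36, -259, -45, 0], [1, -36, -259, -45, 0], [1, -36, -259, -45, 0]]]'

```text
time: 7.58
eef_pos: [0.5245, -0.2655, 0.3103]
ee_rot: [0.012, 1.0, 0.001, -0.001]
wrist_force: [0.5, 0.2, 0.2]
gripper_width: 1.0
```

Run:
```python
from h import *
for i in range(3): d,s=shoot("wrist","w8")
print(s["time"],s["eef_pos"],s["ee_rot"],s["joint_vel"].max())
crop(d,"w8c",250,90,420,260,4)
```

```text
7.6833 [ 0.52515197 -0.26458903  0.31116806] [ 1.10521300e-02  9.99938500e-01  7.52824226e-04 -5.28954313e-04] 0.012371048048573778
```

View pics/w8.png

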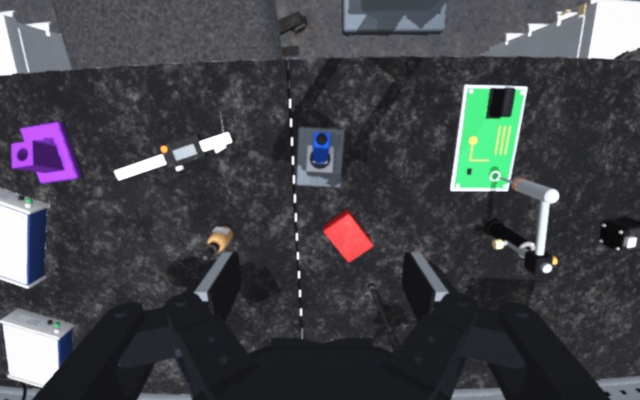

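View pics/w8c.png

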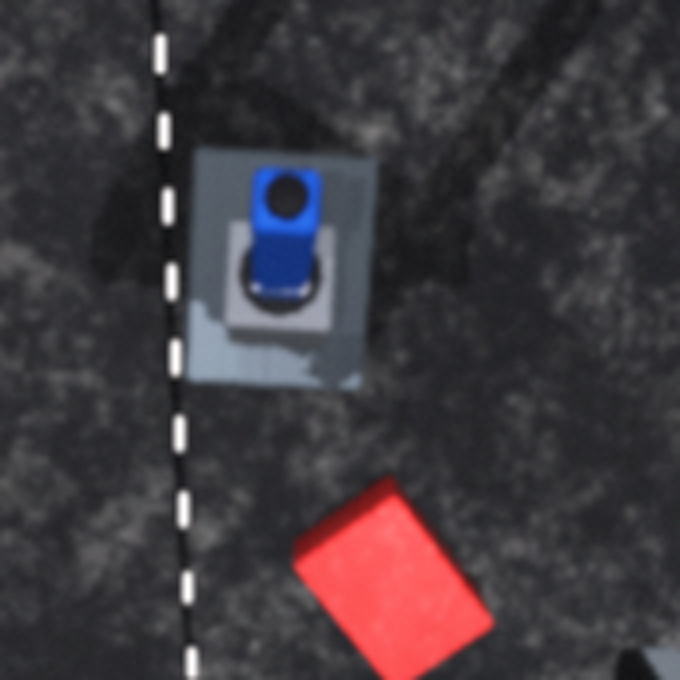

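Run:
```python
from h import *
d=ld("w8");c=lambda x,y:(250+x/4,90+y/4)
P=atz(d,[c(196,148),c(378,158),c(361,388),c(188,381)],.012)
print(P,[np.linalg.norm(P[i]-P[i-1]) for i in range(4)],P.mean(0))
L=np.array([[-45,-35],[-45,35],[45,35],[45,-35]])/1000.
W=P[:,:2];wc=W.mean(0);H=(L[:,0]+1j*L[:,1]).conj()@((W-wc)[:,0]+1j*(W-wc)[:,1]);th=np.angle(H);print("th",th)
print("cap depth",depthpt(d,[c(288,196)]),depthpt(d,[c(288,205),c(288,190),c(278,196)]))
print("handle top face ctr",depthpt(d,[c(270,228),c(310,228),c(286,226)]))
print("block top",depthpt(d,[c(238,300),c(322,300),c(235,240),c(325,240)]))
print("handle side",depthpt(d,[c(283,260)]),depthpt(d,[c(281,280)]))
crop(d,"w8n",470,150,560,210,8)
```

```text
[[ 0.46538349 -0.29448727  0.012     ]
 [ 0.47045976 -0.22700812  0.012     ]
 [ 0.55849174 -0.23351143  0.012     ]
 [ 0.55415989 -0.30152902  0.012     ]] [np.float64(0.08905524485795878), np.float64(0.06766982124056029), np.float64(0.08827186978845537), np.float64(0.06815539265572115)] [ 0.51212372 -0.26413396  0.012     ]
th -0.0737951360671059
cap depth [[ 0.47253515 -0.26117246  0.14956615]] [[ 0.47463249 -0.26122429  0.15138024]
 [ 0.47100762 -0.26114275  0.14992976]
 [ 0.47232909 -0.26370844  0.15143515]]
handle top face ctr [[ 0.48077984 -0.2659921   0.14703965]
 [ 0.48097617 -0.25564197  0.14729828]
 [ 0.48021111 -0.26184025  0.14841456]]
block top [[ 0.51458691 -0.27877117  0.05835791]
 [ 0.51540625 -0.24990455  0.0572692 ]
 [ 0.44900469 -0.26207858  0.44079459]
 [ 0.49584756 -0.24837094  0.0495291 ]]
handle side [[ 0.49366623 -0.26288958  0.11376173]] [[ 0.50362732 -0.26372582  0.08689131]]
```

View pics/w8n.png

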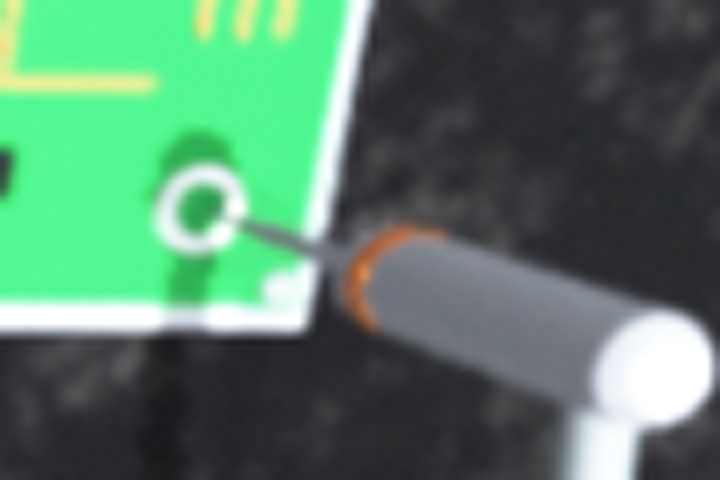

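Run:
```python
from h import *
d=ld("w8");print("ring",atz(d,[(495.1,176)],.008),"tip",atz(d,[(499,177.5)],.016))
```

```text
ring [[0.54639492 0.01501568 0.008     ]] tip [[0.54711307 0.01664452 0.016     ]]
```

Request:
play_rows --series '[[[1, 15, 0.5, 5, 0.052], [1, 39, 1.5, 30, 0.052], [1, 39, 1.5, 65, 0.052], [1, 39, 1.5, 100, 0.052], [1, 39, 1.5, 130, 0.052], [1, 39, 1.5, 155, 0.052], [1, 39, 1.5, 175, 0.052], [1, 39, 1.5, 190, 0.052], [1, 39, 1.5, 205, 0.052], [1, 39, 1.5, 205, 0.052], [1, 39, 1.5, 205, 0.052], [1, 39, 1.5, 205, 0.052]]]'

```text
time: 8.73
eef_pos: [0.4873, -0.2637, 0.108]
ee_rot: [0.037, 0.999, -0.0, 0.001]
wrist_force: [-0.1, 0.4, -0.2]
gripper_width: 0.999
```

Run:
```python
from h import *
d,s=shoot("wrist","w9")
print(s["time"],s["eef_pos"],s["ee_rot"],s["joint_vel"].max(),s["wrist_force"])
d,s=shoot("scene","s9");crop(d,"s9c",280,130,420,240,5)
```

```text
8.7333 [ 0.48726496 -0.26369176  0.1079605 ] [ 3.72431627e-02  9.99305836e-01 -4.76009727e-04  7.52895321e-04] -0.0012033751983959798 [-0.07344617  0.39682775 -0.19860263]
```

View pics/w9.png

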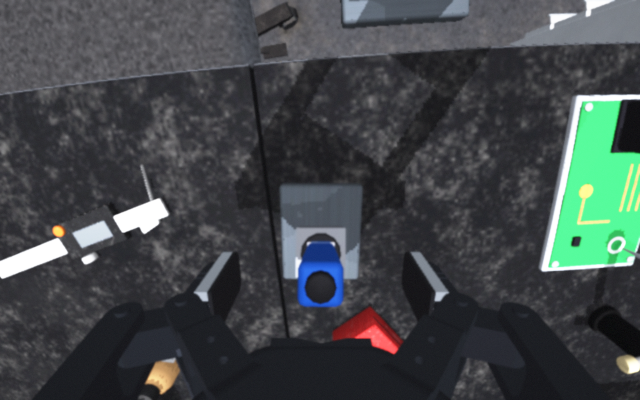

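View pics/s9c.png

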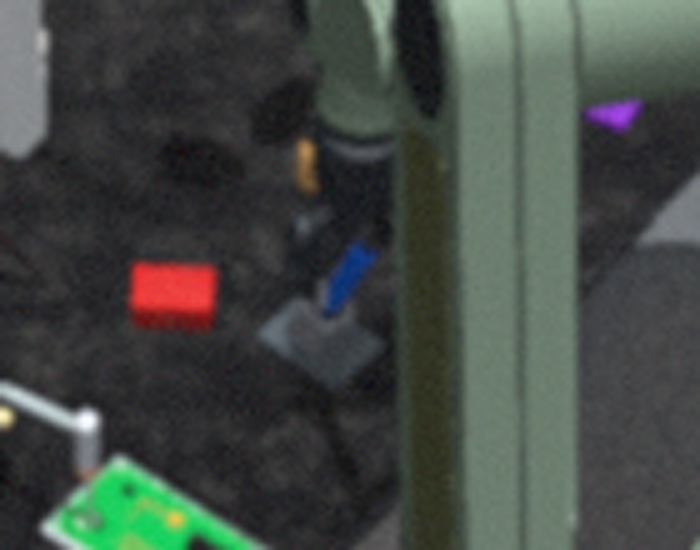

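Request:
play_rows --series '[[[0, 0, 0, 0, 0], [0, 0, 0, 0, 0], [0, 0, 0, 0, 0], [0, 0, 0, 0, 0], [0, 0, 0, 0, 0], [0, 0, 0, 0, 0], [0, 0, 0, 0, 0], [0, 0, 0, 0, 0]]]' --squeeze 40

```text
time: 9.5
eef_pos: [0.4864, -0.2641, 0.1069]
ee_rot: [0.038, 0.999, -0.0, -0.0]
wrist_force: [-1.2, 1.4, 2.2]
gripper_width: 0.208
```

Run:
```python
from h import *
d,s=shoot("wrist","w10")
print(s["time"],s["eef_pos"],s["ee_rot"],s["joint_vel"].max(),s["wrist_force"],s["gripper_width"])
crop(d,"w10c",200,180,440,360,3)
```

```text
9.5 [ 0.48637102 -0.26412013  0.1069109 ] [ 3.78953886e-02  9.99281711e-01 -1.57453020e-05 -4.71231417e-05] 0.0009016136249954072 [-1.19585947  1.3835757   2.2115689 ] 0.2080151753387639
```

View pics/w10c.png

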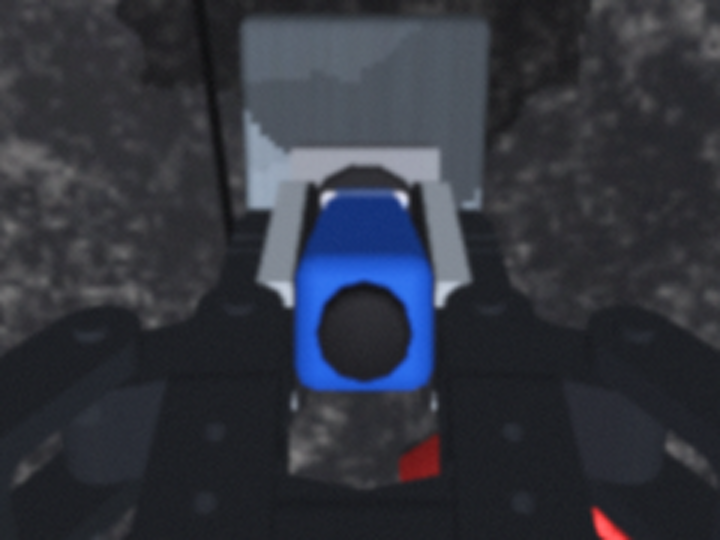

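Request:
play_rows --series '[[[0, 1.5, 0, -4, 0], [0, 3, 0, -8, 0], [0, 4.5, 0, -12.5, 0], [0, 6, 0, -16.5, 0], [0, 7.5, 0, -20.7, 0], [0, 7.5, 0, -20.7, 0], [0, 7.5, 0, -20.7, 0]]]'

```text
time: 10.13
eef_pos: [0.4791, -0.2637, 0.128]
ee_rot: [0.038, 0.999, -0.0, 0.0]
wrist_force: [0.5, -0.3, -1.1]
gripper_width: 0.207
```

Run:
```python
from h import *
d,s=shoot("wrist","w11")
print(s["time"],s["eef_pos"],s["ee_rot"],s["joint_vel"].max(),s["wrist_force"],s["ft_torque"],s["gripper_width"])
crop(d,"w11c",200,130,440,330,3)
```

```text
10.1333 [ 0.4790921  -0.26370559  0.12802694] [ 3.79638270e-02  9.99278961e-01 -3.06548674e-04  4.59676099e-04] 0.011642248895923267 [ 0.46307309 -0.34970223 -1.06995334] [ 0.06345637 -0.00708479  0.01926939] 0.2069042708405948
```

View pics/w11c.png

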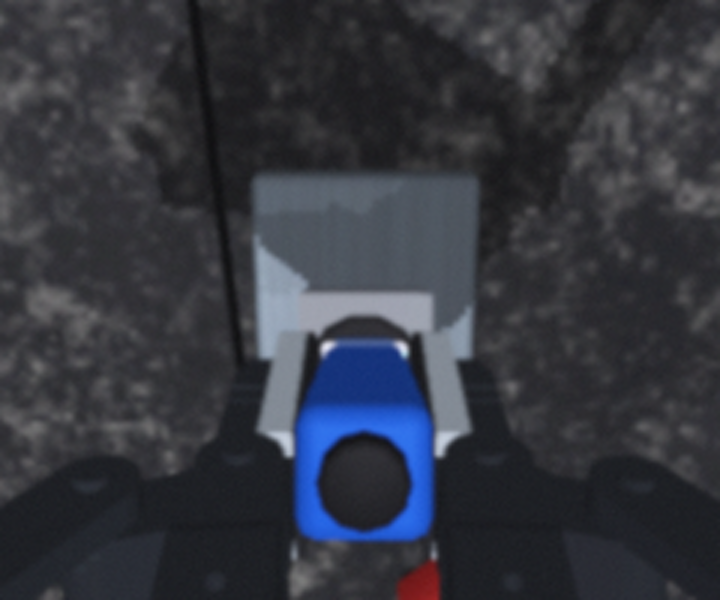

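Request:
play_rows --series '[[[0, 0, 0, 0, 0], [0, 0, 0, 0, 0], [0, -3.5, 0, -1, 0], [0, -7, 0, -2.2, 0], [0, -10.5, 0, -3, 0], [0, -14, 0, -3.7, 0], [0, -14, 0, -3.7, 0], [0, -14, 0, -3.7, 0]]]' --squeeze 20

```text
time: 10.85
eef_pos: [0.4917, -0.2642, 0.1308]
ee_rot: [0.038, 0.999, 0.001, -0.002]
wrist_force: [-4.9, 0.2, 2.2]
gripper_width: 0.205
```

Run:
```python
from h import *
d,s=shoot("wrist","w12")
print(s["time"],s["eef_pos"],s["ee_rot"],s["joint_vel"].max(),s["wrist_force"],s["ft_torque"],s["gripper_width"])
crop(d,"w12c",200,130,440,330,3)
```

```text
10.85 [ 0.49166118 -0.26419296  0.13075824] [ 3.76554162e-02  9.99288640e-01  5.16816368e-04 -2.00426137e-03] 0.0024670998029707627 [-4.86364294  0.20354715  2.20153562] [0.05439369 1.09542749 0.04840223] 0.20522233182243838
```

View pics/w12c.png

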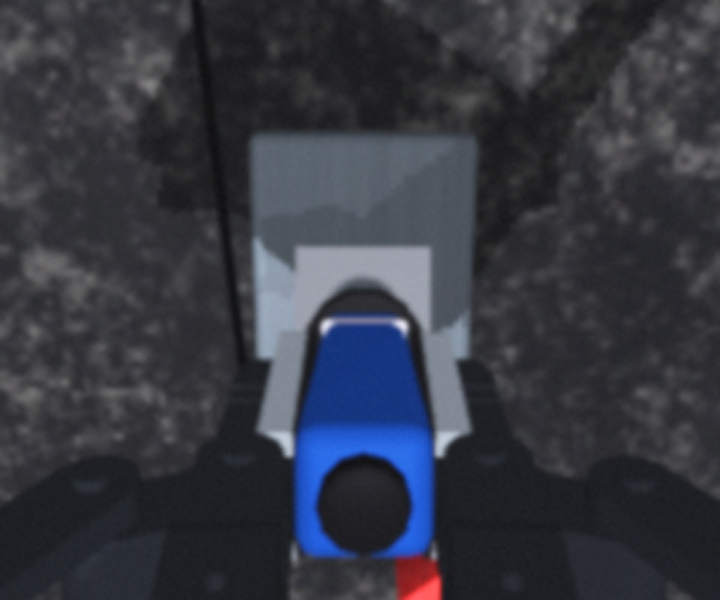

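Request:
play_rows --series '[[[0, -4, 0, -0.5, 0], [0, -8, 0, -0.9, 0], [0, -12, 0, -1.2, 0], [0, -15.5, 0, -1.2, 0], [0, -15.5, 0, -1.2, 0], [0, -15.5, 0, -1.2, 0]]]'

```text
time: 11.4
eef_pos: [0.508, -0.2656, 0.1327]
ee_rot: [0.038, 0.999, 0.0, -0.001]
wrist_force: [-5.0, 1.5, 3.8]
gripper_width: 0.207
```

Run:
```python
from h import *
d,s=shoot("wrist","w13")
print(s["time"],s["eef_pos"],s["ee_rot"],s["joint_vel"].max(),s["wrist_force"],s["ft_torque"],s["gripper_width"])
crop(d,"w13c",200,130,440,330,3)
```

```text
11.4 [ 0.50798645 -0.2655959   0.13269815] [ 3.77182270e-02  9.99288124e-01  1.53596914e-04 -7.45770964e-04] 0.003925095184898382 [-4.95796595  1.46730388  3.75974475] [0.21102936 1.20212497 0.05569225] 0.20717646953652802
```

View pics/w13c.png

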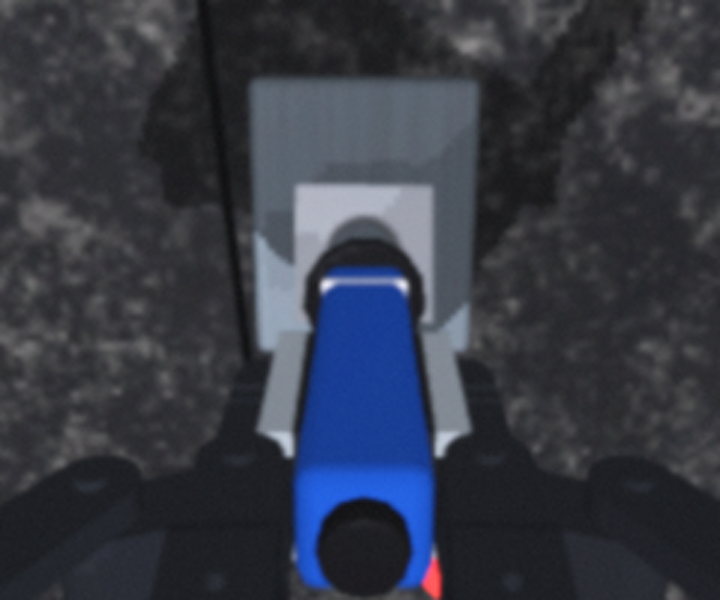

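```bash
cat > lean.py <<'E'
from h import *
def lean(d,cx,y0,y1):
    q=[(cx,y) for y in range(int(y0),int(y1))]
    P=depthpt(d,q);R=Ro.from_quat(d["q"]).as_matrix();T=(P-d["p"])@R*1000
    a=np.polyfit(T[:,2],T[:,0],1);r=T[:,0]-np.polyval(a,T[:,2]);k=abs(r)<2.5;a=np.polyfit(T[k,2],T[k,0],1)
    print("lean deg (pos=top toward robot)",np.degrees(np.arctan(-a[0])),"resid",r.std(),"face x at z0",a[1],"zrange",T[:,2].min(),T[:,2].max())
E
python3 - <<'E'
from lean import *
d=ld("w13")
for cx in(316,321,326): lean(d,cx,130+298/3,130+455/3)
d=ld("w12")
for cx in(316,321,326): lean(d,cx,130+335/3,130+415/3)
# geometric via pixels: collar bottom edge? use handle-face px with known length 91mm
d=ld("w13");R=Ro.from_quat(d["q"]).as_matrix()
o,v=ray(d,[(200+364/3,130+279/3),(200+364/3,130+467/3)]);o=(o-d["p"])@R;v=v@R
from scipy.optimize import fsolve
# unknown lean th, given grip (face centre at TCP grasp) : face passes tool x=+9/cos at pivot z=-5mm
def f(p):
    th,x0=p; ax=np.array([np.sin(th),0,-np.cos(th)])
    res=[]
    pts=[]
    for vv in v:
        # intersect ray with plane through (x0,.,-.005) w/ direction ax
        n=np.array([np.cos(th),0,np.sin(th)]);P0=np.array([x0,0,-.005]);s=n@(P0-o)/(n@vv);pts.append(o+s*vv)
    D=(pts[1]-pts[0])@ax
    return pts,D
for x0 in(.007,.009,.011):
  for th in np.radians([-10,-5,0,5,10]): pts,D=f((th,x0));print(x0,np.degrees(th).round(),D.round(4))
E
```

```text
lean deg (pos=top toward robot) 4.095643427036618 resid 0.2713094590177688 face x at z0 12.710969792056826 zrange -35.08929410911386 25.711129496090834
lean deg (pos=top toward robot) 3.9524743077499958 resid 0.22081874535827445 face x at z0 12.730433663948586 zrange -34.85605741787739 26.410898245192847
lean deg (pos=top toward robot) 4.207464528239038 resid 0.264793362711844 face x at z0 12.692163097606176 zrange -36.12203056320244 26.57389927957001
lean deg (pos=top toward robot) 14.430787158655075 resid 0.14445571823605616 face x at z0 10.32496058705574 zrange -30.470937633021418 22.20078165921328
lean deg (pos=top toward robot) 14.532769010044902 resid 0.13200879547551217 face x at z0 10.331327820896325 zrange -30.720541337830152 22.432838597551314
lean deg (pos=top toward robot) 14.67278004251105 resid 0.1388832129915915 face x at z0 10.31121636924241 zrange -30.811020179250352 23.247753135966665
0.007 -10.0 0.0529
0.007 -5.0 0.0607
0.007 0.0 0.0721
0.007 5.0 0.0899
0.007 10.0 0.1218
0.009 -10.0 0.0517
0.009 -5.0 0.0592
0.009 0.0 0.07
0.009 5.0 0.0868
0.009 10.0 0.1166
0.011 -10.0 0.0506
0.011 -5.0 0.0577
0.011 0.0 0.0679
0.011 5.0 0.0837
0.011 10.0 0.1115
```

Request:
play_rows --series '[[[0, -3, 0, 0, 0], [0, -6, 0, 0, 0], [0, -6, 0, 0, 0], [0, -6, 0, 0, 0]]]'

```text
time: 11.78
eef_pos: [0.514, -0.2661, 0.1326]
ee_rot: [0.038, 0.999, 0.0, -0.0]
wrist_force: [-4.3, 1.2, 3.5]
gripper_width: 0.203
```

Run:
```python
from lean import *
d,s=shoot("wrist","w14")
print(s["time"],s["eef_pos"],s["joint_vel"].max(),s["wrist_force"],s["ft_torque"],s["gripper_width"])
crop(d,"w14c",200,130,440,330,3)
for cx in(316,321,326): lean(d,cx,130+298/3,130+455/3)
R=Ro.from_quat(d["q"]).as_matrix()
for y in range(195,325,4): P=(depthpt(d,[(321,y)])-d["p"])@R*1000; print(y,P.round(1)[0],end=";")
```

```text
11.7833 [ 0.51402563 -0.26609102  0.13261596] 0.0034976791572307216 [-4.32471952  1.16273545  3.47821355] [ 0.23100838  1.121486   -0.02847252] 0.20324074818662244
lean deg (pos=top toward robot) -0.1570726624215687 resid 0.27257140917747474 face x at z0 13.657024850718496 zrange -32.33988831330567 18.50519611179853
lean deg (pos=top toward robot) 0.11597173156473156 resid 0.26988117303314757 face x at z0 13.590079133311937 zrange -32.54030132906147 19.03491202819284
lean deg (pos=top toward robot) 0.13159608919803972 resid 0.29376318788168104 face x at z0 13.67697088177813 zrange -33.38523750946796 19.388045701145426
195 [13.2  1.  91.8];199 [  1.3   1.  119.9];203 [18.5  1.  53.2];207 [17.   1.  49.2];211 [14.1  1.  49.1];215 [13.2  1.  43.8];219 [12.9  1.  37.2];223 [13.6  1.  28.5];227 [13.4  1.  22.8];231 [13.5  1.  16.7];235 [13.6  1.  11. ];239 [13.9  1.   5.1];243 [13.6  1.   0.8];247 [13.6  1.  -3.6];251 [13.8  1.  -8.2];255 [ 14.    1.  -12.7];259 [ 13.5   1.  -15.5];263 [ 13.9   1.  -19.8];267 [ 14.7   1.  -24.6];271 [ 13.5   1.  -25.8];275 [ 13.9   1.  -29.6];279 [ 13.6   1.  -32. ];283 [ 13.    1.  -33.9];287 [ 14.3   1.  -38.6];291 [ 12.7   1.  -38.8];295 [ 13.1   1.  -41.8];299 [ 11.1   1.  -41.5];303 [ 10.6   1.  -43.1];307 [ 10.6   1.  -45.4];311 [  9.5   1.  -46.2];315 [  7.1   1.  -45.3];319 [  6.2   1.  -46.5];323 [  5.9   1.  -48.1];
```

View pics/w14c.png

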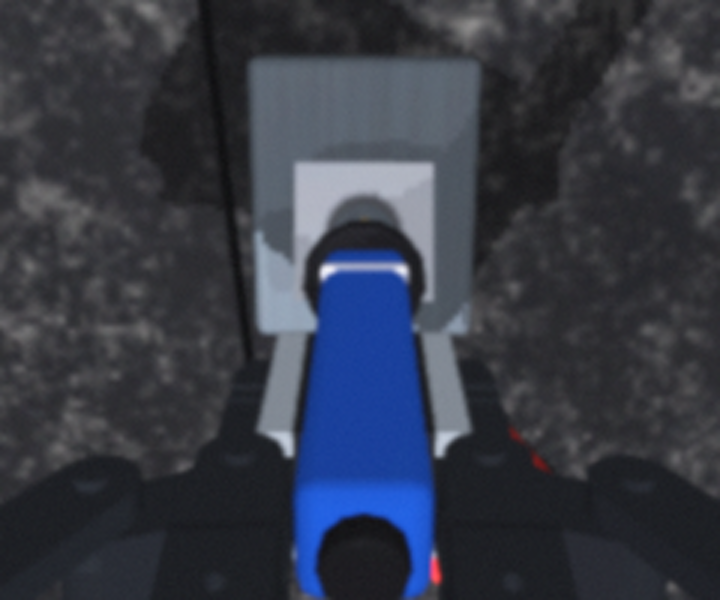

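Request:
play_rows --series '[[[0, 1.5, 0, 0, 0], [0, 1.5, 0, 0, 0], [0, 1.5, 0, -5, 0], [0, 1.5, 0, -10, 0], [0, 1.5, 0, -20, 0], [0, 1.5, 0, -32, 0], [0, 1.5, 0, -45, 0], [0, 1.5, 0, -57, 0], [0, 1.5, 0, -60, 0], [0, 1.5, 0, -60, 0]]]' --squeeze 40

```text
time: 12.67
eef_pos: [0.5141, -0.2669, 0.1949]
ee_rot: [0.038, 0.999, -0.001, 0.002]
wrist_force: [-0.2, -0.1, -1.5]
gripper_width: 0.202
```

Run:
```python
from lean import *
d,s=shoot("wrist","w15")
print(s["time"],s["eef_pos"],s["ee_rot"],s["joint_vel"].max(),s["wrist_force"],s["ft_torque"],s["gripper_width"])
crop(d,"w15c",200,130,440,330,3)
for cx in(316,321,326): lean(d,cx,130+288/3,130+455/3)
d,s=shoot("scene","s15");crop(d,"s15c",300,150,380,220,8)
```

```text
12.6667 [ 0.51408052 -0.26691758  0.19487723] [ 0.03786153  0.99928008 -0.00132671  0.00201585] 0.03277897069318044 [-0.22999492 -0.06939397 -1.48864964] [0.01654475 0.05361493 0.03864976] 0.2019034347472549
lean deg (pos=top toward robot) 1.6194657115812507 resid 5.949408720343369 face x at z0 13.434347633057765 zrange -129.54851511785083 24.33237261215462
lean deg (pos=top toward robot) 0.6525945330994575 resid 0.31427874992622773 face x at z0 13.510792140036498 zrange -33.368673276485204 24.79185669511468
lean deg (pos=top toward robot) 0.2867465056754114 resid 0.2784783108515333 face x at z0 13.560068728384048 zrange -33.70662936186575 23.76176571323713
```

View pics/w15c.png

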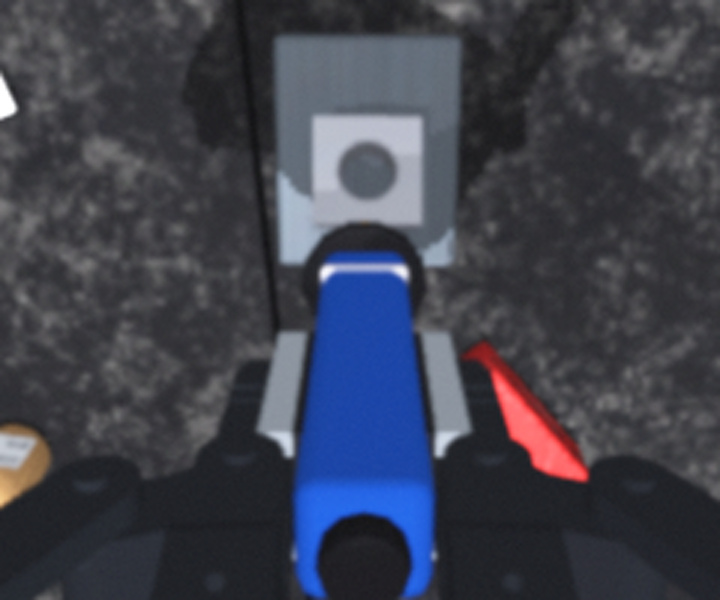

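View pics/s15c.png

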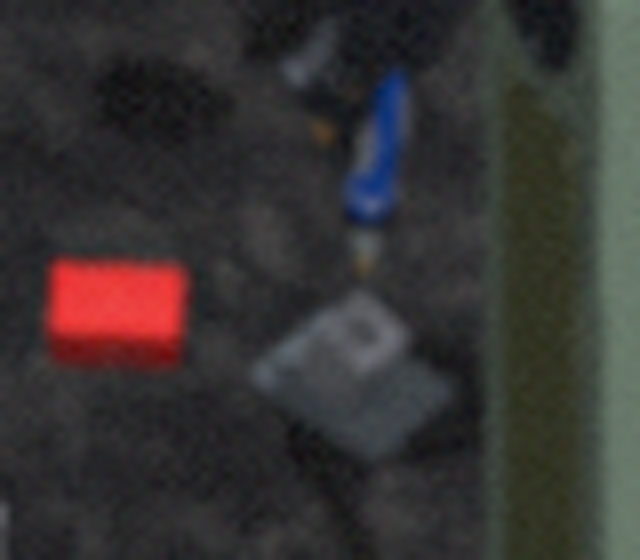

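Run:
```python
from h import *
w=ld("w15");s=ld("s15");X=tri([s,w],[(345.2,184),(321.7,203.7)]);R=Ro.from_quat(w["q"]).as_matrix();print(X,(X-w["p"])@R*1000)
print("pred",proj(s,[w["p"]+R@[.0045,0,.095]]),proj(w,[w["p"]+R@[.0045,0,.095]]))
```

```text
[ 0.5096815  -0.26568944  0.09562115] [ 4.88915469  1.13975398 99.23420577]
pred [[345.02736069 182.9239554 ]] [[319.79134902 203.8627828 ]]
```

Request:
play_rows --series '[[[0, 2, 15, 0, 0], [0, 6, 40, 0, 0], [0, 12, 70, 0, 0], [0, 17, 100, 0, 0], [0, 22, 130, 0, 0], [0, 26, 160, 0, 0], [0, 30, 185, 0, 0], [0, 33, 207, 0, 0], [0, 36, 225, 0, 0], [0, 37, 235, 0, 0], [0, 37, 235, 0, 0], [0, 37, 235, 0, 0]]]'

```text
time: 13.77
eef_pos: [0.4933, -0.0286, 0.1919]
ee_rot: [0.037, 0.999, -0.0, -0.0]
wrist_force: [0.6, -0.3, -0.8]
gripper_width: 0.202
```

Run:
```python
from lean import *
shoot("wrist","w16");d,s=shoot("wrist","w16")
print(s["time"],s["eef_pos"],s["ee_rot"],s["joint_vel"].max(),s["wrist_force"],s["ft_torque"],s["gripper_width"])
crop(d,"w16c",200,100,440,300,3)
for cx in(316,321,326): lean(d,cx,130+288/3,130+455/3)
```

```text
13.8167 [ 0.49359288 -0.02922798  0.19208509] [ 3.77657003e-02  9.99286566e-01 -2.46865208e-04 -2.21970268e-04] 0.0022762751769307764 [ 0.2477851  -0.77317607 -0.64678615] [ 0.01652641 -0.02544861  0.0571472 ] 0.20502758792574682
lean deg (pos=top toward robot) 0.41181884937050456 resid 0.34609463226668924 face x at z0 13.602607079220196 zrange -32.74947941946352 24.086542887332595
lean deg (pos=top toward robot) 0.6494544820645363 resid 0.2808489191960889 face x at z0 13.504294614253046 zrange -33.14706778172855 25.273775535902267
lean deg (pos=top toward robot) 0.48749353593638944 resid 0.2551122750049875 face x at z0 13.454824280132664 zrange -32.36728570201934 24.97837794038715
```

View pics/w16c.png

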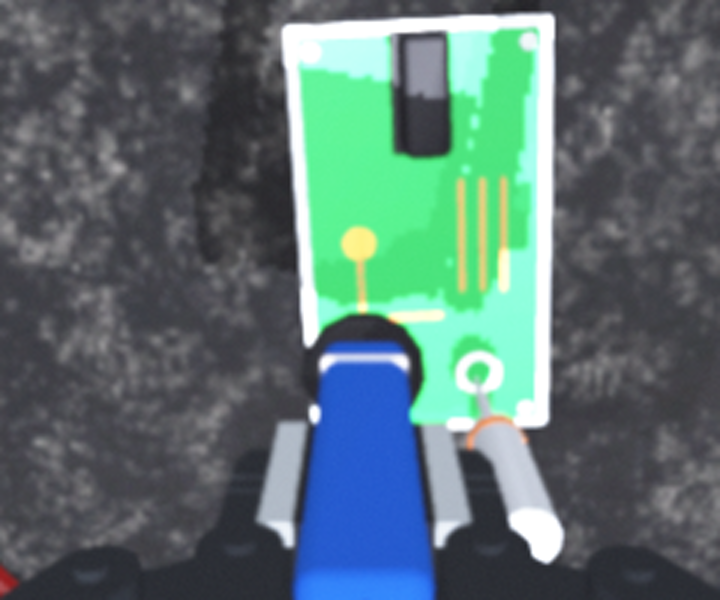

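Run:
```python
from h import *
d=ld("w16");pad=atz(d,[(319.7,181)],.008)[0];ring=atz(d,[(200+478.5/3,100+372/3)],.008)[0]
R=Ro.from_quat(d["q"]).as_matrix();tip=d["p"]+R@[.0043,.0005,.095]
print(pad,ring,"tip",tip,"shift",(pad-tip)@R*1000, "needle",atz(d,[(200+479/3,100+376/3)],.016))
```

```text
[ 0.48999512 -0.02953265  0.008     ] [0.54633384 0.01415456 0.008     ] tip [ 0.48929897 -0.02845013  0.09708668] shift [-0.81372667 -0.98144535 89.08685872] needle [[0.54474662 0.01336175 0.016     ]]
```

Request:
play_rows --series '[[[0, -0.8, -1, 8, 0], [0, -0.8, -1, 20, 0], [0, -0.8, -1, 34, 0], [0, -0.8, -1, 48, 0], [0, -0.8, -1, 60, 0], [0, -0.8, -1, 68, 0], [0, -0.8, -1, 74, 0], [0, -0.8, -1, 76, 0], [0, -0.8, -1, 76, 0], [0, -0.8, -1, 76, 0]]]'

```text
time: 14.7
eef_pos: [0.4949, -0.0303, 0.1168]
ee_rot: [0.038, 0.999, -0.0, 0.0]
wrist_force: [-0.6, 1.0, -1.3]
gripper_width: 0.203
```

Run:
```python
from h import *
d,s=shoot("wrist","w17")
print(s["time"],s["eef_pos"],s["ee_rot"],s["wrist_force"],s["ft_torque"],s["gripper_width"])
crop(d,"w17c",240,160,420,310,4)
d,s=shoot("scene","s17");crop(d,"s17c",240,190,340,270,7)
```

```text
14.7 [ 0.49490233 -0.03029387  0.1167921 ] [ 3.80714290e-02  9.99274921e-01 -1.03682328e-04  4.33348101e-04] [-0.64267123  1.02395083 -1.34942932] [ 0.02321255 -0.03982248  0.02313665] 0.20305356379418246
```

View pics/w17c.png

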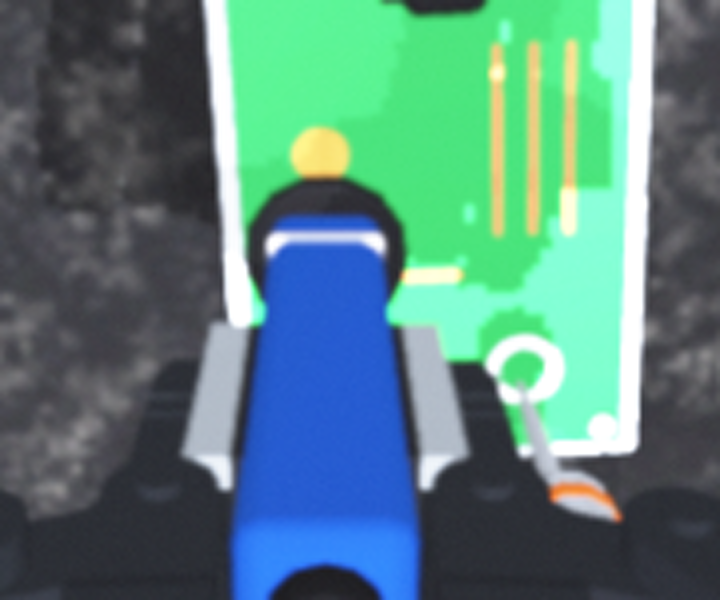

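View pics/s17c.png

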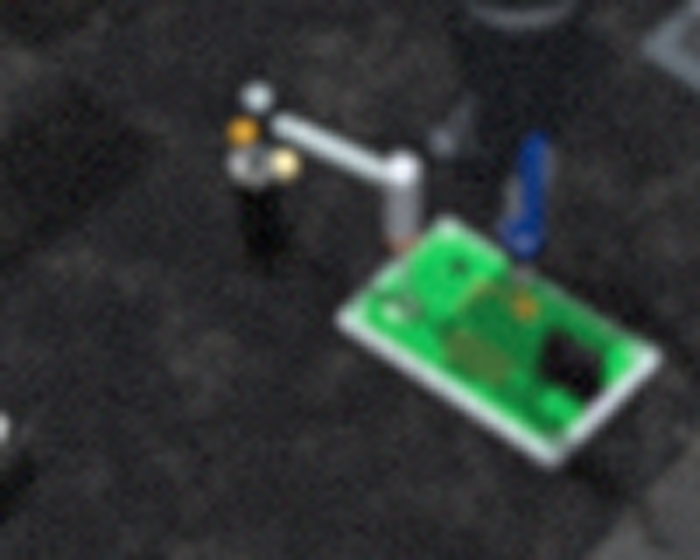

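Run:
```python
from h import *
d=ld("w17");pad=atz(d,[(320.1,198.9)],.008)[0];ring=atz(d,[(240+526/4,160+370/4)],.008)[0]
R=Ro.from_quat(d["q"]).as_matrix();tip=d["p"]+R@[.0043,.0005,.095]
print(pad,ring,"tip",tip,"shift",(pad-tip)@R*1000,"needle",atz(d,[(240+522/4,160+384/4)],.016))
s=ld("s17");print("scene tip pred",proj(s,[tip]),(proj(s,[tip])-[240,190])*7,"pad",(proj(s,[pad])-[240,190])*7)
```

```text
[ 0.49030971 -0.02974429  0.008     ] [0.54681169 0.0147178  0.008     ] tip [ 0.49073437 -0.02949096  0.02178829] shift [ 0.41620757 -0.28249998 13.78797956] needle [[0.54602672 0.01244948 0.016     ]]
scene tip pred [[313.88576313 231.53224057]] [[517.20034194 290.72568399]] pad [[517.88370525 305.74136102]]
```

Request:
play_rows --series '[[[0, 0, 0, 3, 0], [0, 0, 0, 6, 0], [0, 0, 0, 9, 0], [0, 0, 0, 11, 0], [0, 0, 0, 11, 0], [0, 0, 0, 11, 0], [0, 0, 0, 11, 0]]]'

```text
time: 15.38
eef_pos: [0.4945, -0.03, 0.1054]
ee_rot: [0.038, 0.999, 0.0, -0.0]
wrist_force: [0.5, 0.4, -0.4]
gripper_width: 0.207
```

```bash
cat > fz.py <<'E'
from h import *
f=[];
for i in range(5):
    d,s=shoot("wrist","wf");f.append(s["wrist_force"])
print(s["time"],s["eef_pos"],"F",np.mean(f,0).round(2),np.std(f,0).round(2))
E
python3 fz.py
```

```text
15.5833 [ 0.49458019 -0.03004387  0.1055436 ] F [ 0.3   0.21 -0.97] [0.6  0.38 0.49]
```

Request:
play_rows --series '[[[0, 0, 0, 1, 0], [0, 0, 0, 2, 0], [0, 0, 0, 3, 0], [0, 0, 0, 4, 0], [0, 0, 0, 4, 0], [0, 0, 0, 4, 0]]]'

```text
time: 16.13
eef_pos: [0.4947, -0.0301, 0.1016]
ee_rot: [0.038, 0.999, -0.0, 0.0]
wrist_force: [0.1, 0.9, 1.7]
gripper_width: 0.202
```

```bash
python3 fz.py
```

```text
16.3333 [ 0.49466051 -0.03007974  0.1015513 ] F [0.02 0.07 1.36] [0.32 0.47 0.34]
```

Request:
play_rows --series '[[[0, 0, 0, 1, 0], [0, 0, 0, 2, 0], [0, 0, 0, 2, 0], [0, 0, 0, 2, 0]]]'

```text
time: 16.72
eef_pos: [0.4947, -0.03, 0.0995]
ee_rot: [0.038, 0.999, -0.0, 0.0]
wrist_force: [1.2, -0.0, 0.7]
gripper_width: 0.207
```

```bash
python3 fz.py
python3 - <<'E'
from lean import *
d=ld("wf");crop(d,"wfc",240,160,420,310,4)
for cx in(316,321,326): lean(d,cx,130+288/3,130+455/3)
d,s=shoot("scene","s18");crop(d,"s18c",240,190,340,270,7)
E
```

```text
16.9167 [ 0.49460777 -0.03006472  0.09950959] F [ 0.74 -0.25  1.81] [0.31 0.37 0.57]
lean deg (pos=top toward robot) 0.6634946430893132 resid 0.2987387341218586 face x at z0 13.58283712166968 zrange -32.53842634899464 24.307603543592332
lean deg (pos=top toward robot) 0.5007667213859138 resid 0.2634756288360037 face x at z0 13.548211124839357 zrange -33.04497118819988 24.787715925976077
lean deg (pos=top toward robot) 0.6593376135344383 resid 0.29081545724005725 face x at z0 13.649126929454377 zrange -33.34312794683333 23.915960320012015
```

View pics/wfc.png

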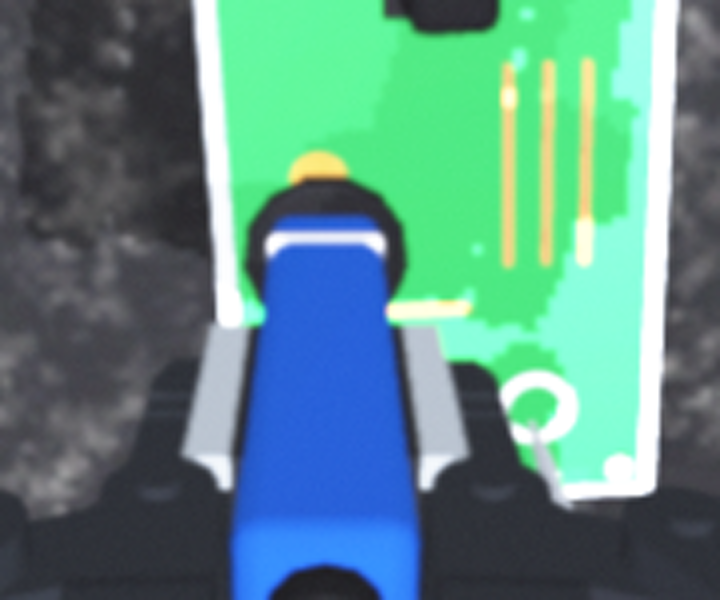

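View pics/s18c.png

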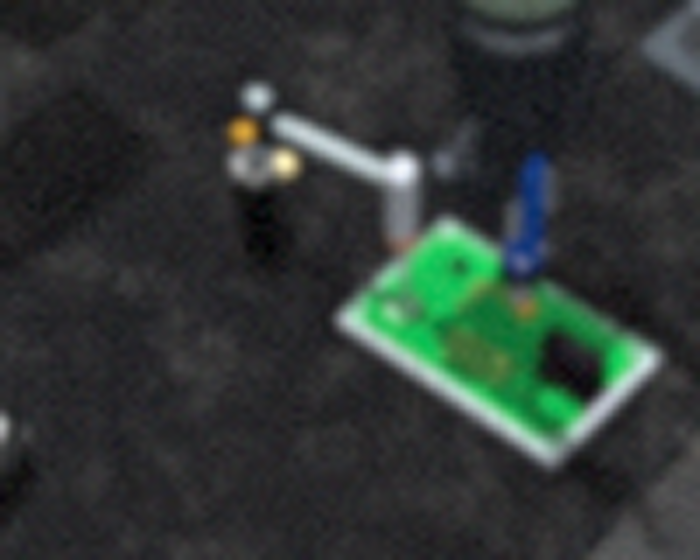

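```bash
python3 fz.py; python3 fz.py
python3 - <<'E'
from h import *
d=ld("wf");ring=atz(d,[(240+539/4,160+407/4)],.008)[0];nd=atz(d,[(240+534/4,160+424/4)],.016)[0]
R=Ro.from_quat(d["q"]).as_matrix();tip=d["p"]+R@[.0043,.0005,.0915]
a=np.array([-.0236]);u=np.array([np.cos(a[0]),np.sin(a[0])]);v=np.array([-u[1],u[0]])
print("ring",ring,"needle",nd,"tip",tip,"pad from ring",ring[:2]-.055*u-.045*v)
pt=atz(d,[(240+319/4,160+151/4)],.008)[0];print("pad top edge px ->",pt,"-> centre x",pt[0]+.006)
E
```

```text
17.2167 [ 0.49459282 -0.03004238  0.09947821] F [ 0.38 -0.29  1.92] [0.24 0.48 0.16]
17.4667 [ 0.49455254 -0.03005274  0.09943034] F [ 0.82 -0.16  1.7 ] [0.53 0.42 0.41]
ring [0.54644259 0.01491919 0.008     ] needle [0.54585354 0.01240079 0.016     ] tip [ 0.49032805 -0.02923461  0.00792912] pad from ring [ 0.490396   -0.02877039]
pad top edge px -> [ 0.483685   -0.02924351  0.008     ] -> centre x 0.48968500050526054
```

```bash
python3 -c "
from station import workorder;print(workorder.finish_job())"
```

```text
the job is handed in; nothing more can be done
None
```

I slid the panel by its bar until the ring was under the needle and let go. I then drew the probe out and turned it upright in the grip by working its nose gently against the socket's rim. The job was handed in at about 17.5 s with the probe still held pressed on the pad.

| Last check | Measured | Limit |
|---|---|---|
| Ring to needle tip, horizontal | about 2.5 mm (about 1 to 2.5 mm in four wrist views) | 6 mm |
| Probe tip to pad centre | about 1 mm | 6 mm |
| Probe lean, towards or away from the robot | about 0.6° | 8° |
| Force of probe on panel | about 2.8 N | 0.8 to 7 N |
| Plunger pushed in | 5 to 6 mm | 2.5 to 9.5 mm |

- **Tip position:** the pad is partly hidden behind the probe's collar, so that distance comes from the measured grip offset and the panel's known layout, not from seeing the tip on the pad.
- **Plunger:** the force gives 5 mm and the height travelled since contact gives about 6 mm.
- **Needle position:** the two clearest views disagreed by about 4 mm in y, but both put the tip well inside the ring's tolerance.
- **Other limits:** the panel was not seen lifting or tipping. Nothing I saw suggested the needle stand or a bystander was touched, but I did not re-measure where the bystanders lie.

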